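# Latch the case of gold findings

## Robot

A 6-joint arm with a two-finger parallel gripper is mounted at the origin on the work surface. World frame = base frame: x ahead of the robot, y to its left, z up, the work surface at z = 0. Lengths are in mm, angles in degrees, forces in N, time in s.
With the tool pointing down it reaches from about 300 to 850 mm from the base axis. Payload 4.2 kg.
Tool frame: the origin (TCP) lies between the finger pads; the fingertips stand 22 mm ahead of it and the grasp point (between the pads) lies 3 mm ahead of it; z points along the fingers, y is the direction in which the jaws open and shut (so a half turn about z gives the same grasp; the last joint's range is limited). The gripper opens to 91 mm and grips with 3 to 60 N. Pads are 32 mm wide; open, the fingers measure 118 mm over their backs; the gripper's body (76 mm by 178 mm) begins 60 mm behind the grasp point.
Start: joints at [-73.453, 18.312, 89.639, -0, 72.044, -1.146], TCP at [174.754, -547.816, 235.976] pointing down, gripper open.
Joint ranges: [-177.97, 177.97], [-48.28, 115.42], [12.27, 149.76], [-77.06, 257.06], [2.81, 150.46], [-146.56, 146.56]. Speed limits (degrees/s): [147.25, 147.25, 180, 180, 180, 180].

## Interface

Orientations are given as [roll, pitch, yaw] about the fixed x, y, z axes, in that order (R = Rz(yaw) Ry(pitch) Rx(roll)).
In Python, from workcell import * gives the robot as it stands.
- The arm moves only by the shell command python3 -m jog 'ROWS' [OPENING] [FORCE]. ROWS is text: rows parted by semicolons, each of 6 numbers parted by spaces: the shift along the tool's x, y, z in units of 0.5 m (1.0 is 0.5 m), then the turn, a rotation vector about the tool's x, y, z in units of pi/2 rad (1.0 is pi/2 rad). A call has 1 to 20 rows; each row is the pose to reach, as a shift and turn from the pose measured when the call began, along the tool's axes at that moment; what a row does not reach only later rows make up. A row lasts 1/12 s, in which the tool goes at most 41.7 mm and 7.16 degrees, less where a joint would pass 70% of its speed; a pose out of reach is approached as far as the arm can. A call with a number of a shift or a turn outside -1 to 1 is refused whole. A call with a gripper value outside its range is refused whole. OPENING is the opening, from -1 (shut) to 1 (fully open), set as the call begins (- or left out, the last holds). The fingers move at their own pace and stop on an object; FORCE is the grip in N (left out, the last holds). Time passes only in rows, so rows that repeat a pose let the fingers close. It gives the time, the measured TCP pose, the force and the opening at its end, in the units of the state.
- state(): the state, without advancing time (a new reading comes with each control period).
- grab_frame(name): name is "side" or "top"; returns the picture (384x512x3 uint8, red, green, blue); there is no depth.
- calibration(name): a dict with "mtx" (3x3 intrinsics, pixels), "rvec" (rotation vector, rad) and "tvec" (3), from world to camera coordinates, as OpenCV has them. Camera axes: x right, y down, z forward; pixel columns grow to the right and rows downward; lengths in mm; the calibration is good to about 2 mm. A picture is of the moment at which its call begins. calibration takes no time and is no camera call.
- job_done(): hands the job in, once; it reports no verdict.
Trained networks look in the newest picture that a camera, given by its name, has taken for a name from the list of things; names that differ only in an ending like _2 or _b are one class to them, and where a whole thing is asked for, a point or a joint stands for the part that bears it (a point fixed in the world has none). Each returns a list of dicts, best first, with "confidence" (0 to 1); they miss things now and then, are a little off and sometimes report something else, mostly with a low value. They report only what shows in the picture. A call takes as long as a camera call.
- spot_in(query, camera): "rect" ([left, top, right, bottom] in pixels, round what is visible of it).
- tip_of(query, camera): "location" ([column, row] in pixels: a listed point, or the origin of a listed thing).
The state is a dict: "time_s": time; "qpos": joint angles; "qvel": joint speeds; "effort": joint torques, N m; "ee_pos": TCP position; "ee_rot": TCP orientation; "force": force on the tool from outside, world axes, zero at the start; "torque": the same for the moment, N m; "gripper_width": finger opening in mm.
Only numpy, scipy, OpenCV 4.12 (cv2) and the standard library are available. Lean on these libraries where they do the work, as an engineer would, in place of code of your own. Each camera call takes 0.05 s, during which the arm holds its last target. There are 200 camera calls.

## Task

On this jewellery bench stand two parts cases with clear lids, a red one with gold pieces and a blue one with silver pieces, each with a brass hook latch that stands open. Take or push the white knob of the RED case's hook and swing the hook round until it is fully home under its steel catch, then let go. Leave the blue case's hook open just as it is.

Things in the scene. Friction and masses are not known exactly. Their poses are not given: they have to be found in the camera images.
- red_hook (a joint): Angle (rad) of the red case's hook, a flat brass bar 14 mm wide, 7 mm thick, turning level on an upright pivot on the case; tip 148 mm from the pivot. 0 = fully home against its stop, under the catch; grows to 1.8 as it opens, anticlockwise from above, so closing is clockwise. Starts 0.9 to 1.6; light friction (under 1 N at the knob); stays where left.
- red_knob (a point): Middle (half-way up) of the white upright round knob on the red case's hook: 18 mm across, from 25 mm below this point to 25 mm above it, 80 mm from the pivot axis. The top of the bar is 25 mm below this point, the case's lid 41 mm below. The case is fixed to the bench, 170 x 220 mm, 70 mm high.
- red_pivot (a point): Point on the pivot axis of the red hook, level with the knob's middle (111 mm above the bench, 20 mm above the pivot's top). Axes fixed to the case: z up, +y the way the hook points when home, -x the side it opens to. Home, the knob is at y = 80 mm. The steel catch is a bridge over the bar, y 122 to 146 mm, x -31 to 15 mm, top 14 mm below this point, closed at its +x end.
- blue_knob (a point): The middle of the like knob on the blue case's hook (a case of the same build and size, also fast on the bench). It must stay where it is.

How it is judged (in metres and radians):
At the end, for the whole second after the job is handed in: The red case's hook is swung home under its catch (within 0.175 rad, 10 degrees, of fully closed) and at rest, and the blue case's knob is within 20 mm of where it started (value of joint red_hook below 0.175 rad and velocity of joint red_hook between -0.05 and 0.05 rad/s and distance of blue_knob from where it was at the start of the episode below 0.02 m); the robot touches nothing.
It fails at once if the blue case's hook is moved (its knob by 20 mm or more) (distance of blue_knob from where it was at the start of the episode above 0.02 m).
It also fails if it takes over 32 s, if anything falls off the work surface, if the arm or the gripper's body presses on something with over 40 N, if the wrist force passes 120 N, or if a joint passes its speed limit or range.

## Working session

There is one attempt and no reset: what is moved stays moved. The work goes in short steps, Python scripts to look and compute and a shell command to move; the robot and the scene stay as the last step left them, time stands still between calls to the robot, and variables do not carry over. Pictures are saved under pics/ and viewed, about 8 in all and at most 12, crops included, and the job is handed in when it is done.

```bash
mkdir -p pics
cat > h.py <<'E'
from workcell import *
import numpy as np, cv2
from scipy.spatial.transform import Rotation as R
def tri(pa,pb):
    Ps=[];us=[]
    for n,p in(("side",pa),("top",pb)):
        c=calibration(n);K=np.array(c["mtx"],float);M=np.c_[cv2.Rodrigues(np.array(c["rvec"],float))[0],np.array(c["tvec"],float).ravel()]
        Ps.append(K@M);us.append(np.array(p,float).reshape(2,1))
    X=cv2.triangulatePoints(Ps[0],Ps[1],us[0],us[1]).ravel();X=X[:3]/X[3]
    e=[np.linalg.norm((P@np.r_[X,1])[:2]/(P@np.r_[X,1])[2]-u.ravel()) for P,u in zip(Ps,us)]
    return X,e
def ray(n,p,z):
    c=calibration(n);K=np.array(c["mtx"],float);Rm=cv2.Rodrigues(np.array(c["rvec"],float))[0];t=np.array(c["tvec"],float).ravel()
    o=-Rm.T@t;d=Rm.T@np.linalg.inv(K)@np.r_[p,1];return o+d*(z-o[2])/d[2]
E
python3 - <<'E'
from h import *
im={n:grab_frame(n) for n in("side","top")}
for n in im: cv2.imwrite(f"pics/{n}0.png",cv2.resize(im[n][...,::-1],(800,600)))
D={}
for q in("red_knob","red_pivot","blue_knob"):
    for n in("side","top"):
        r=tip_of(q,n);D[q,n]=r;print(q,n,[(np.round(x["location"],1),round(x["confidence"],2)) for x in r[:3]])
    if D[q,"side"] and D[q,"top"]: print(tri(D[q,"side"][0]["location"],D[q,"top"][0]["location"]))
s=state();print(s["time_s"],s["ee_pos"],s["ee_rot"],s["force"])
E
```

```text
red_knob side [(array([300.5, 149. ]), 0.79), (array([297. , 255.5]), 0.23)]
red_knob top [(array([390.4, 262.5]), 0.92)]
(array([ 481.26571297, -312.32496069,   99.49174017]), [np.float64(0.46004945981503326), np.float64(0.5192069713989563)])
red_pivot side [(array([276.7, 141.3]), 0.81)]
red_pivot top [(array([407.7, 225.6]), 0.77)]
(array([ 556.2209709 , -350.73652441,  100.95064679]), [np.float64(0.4287930737938049), np.float64(0.49599185668015916)])
blue_knob side [(array([296.2, 254.7]), 0.63)]
blue_knob top [(array([178.7, 256.5]), 0.56)]
(array([493.9661969 , 132.25779295, 113.70217665]), [np.float64(0.7294081827933708), np.float64(0.5255561386566027)])
0.4 [ 174.70897789 -547.74548802  235.81746998] [-1.79984794e+02  3.57165070e-04  1.76899780e+01] [ 0.29451937 -0.42763322  0.39173686]
```

View pics/top0.png

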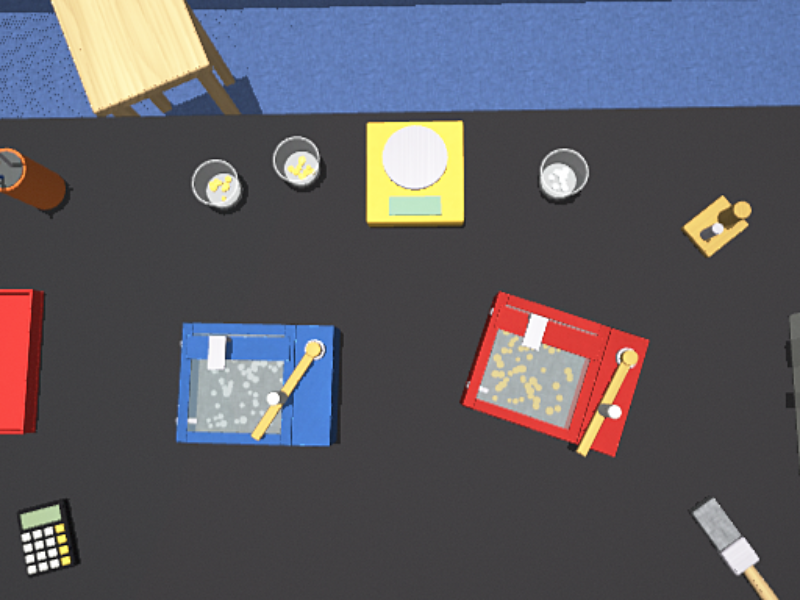

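View pics/side0.png

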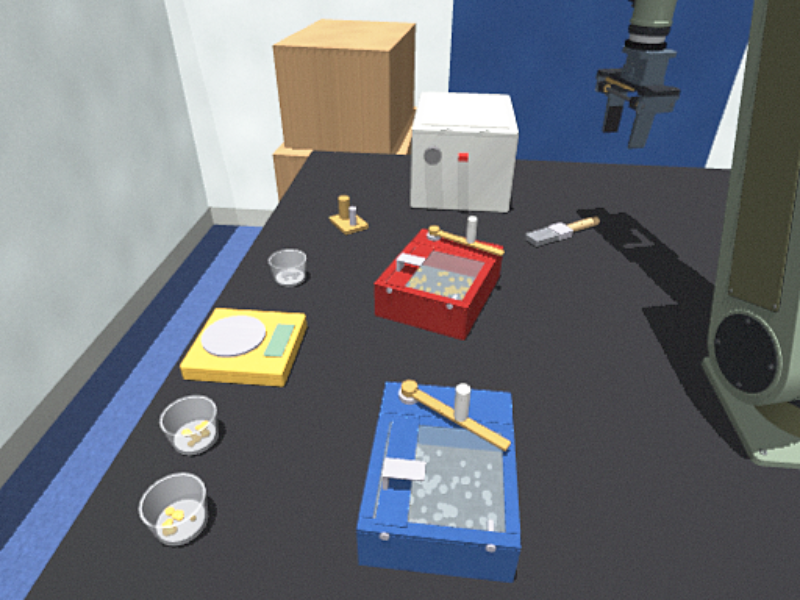

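The top view (800 px) shows the red pivot near (628,356), the red knob near (611,408) and the catch near (537,331). The red hook is open about 80°. The side view agrees. Next I refine the pivot, knob and home direction.

Run:
```python
from h import *
f=1.5625; T=lambda u,v,z:ray("top",(u/f,v/f),z)
S=lambda u,v,z:ray("side",(u/f,v/f),z)
print("pivot top",T(628,355,91),"side",S(434,232,91))
print("knob top end",T(614,411,136),"side mid",S(471,231,111))
print("tri knobtop",tri((472/f,219/f),(614/f,411/f)))
print("tri pivottop",tri((434/f,231/f),(628,355) and (628/f,355/f)))
print("catch",T(537,331,97),"tip",T(583,453,86))
c=[T(648,340,70),T(500,293,70),T(615,456,70)]
print("corners",c, "home ang",np.degrees(np.arctan2(*(c[1]-c[0])[[1,0]])), "x ang",np.degrees(np.arctan2(*(c[0]-c[2])[[1,0]])),np.linalg.norm(c[1]-c[0]),np.linalg.norm(c[2]-c[0]))
```

```text
pivot top [ 554.22620654 -341.96707333   91.        ] side [ 550.03473354 -323.74572768   91.        ]
knob top end [ 481.22963689 -306.11410791  136.        ] side mid [ 480.91674713 -298.32817592  111.        ]
tri knobtop (array([ 480.78829612, -307.63136671,  131.10558524]), [np.float64(0.06717735231509614), np.float64(0.07686817083983567)])
tri pivottop (array([ 552.78181798, -345.06431932,   81.68853164]), [np.float64(0.7074089634415492), np.float64(0.8027852981500322)])
catch [ 587.11582865 -218.33923181   97.        ] tip [ 421.95753429 -278.06513632   86.        ]
corners [array([ 575.79298515, -377.57260961,   70.        ]), array([ 643.53411309, -172.5743625 ,   70.        ]), array([ 416.08344937, -325.69979259,   70.        ])] home ang 71.71399888896671 x ang -17.99352392190101 215.9007682511034 167.9223777908098
```

```bash
python3 -m jog '0.73 -0.275 0 0 0 -1;0.73 -0.275 0 0 0 -1;0.73 -0.275 0 0 0 -1;0.73 -0.275 0 0 0 -1;0.73 -0.275 0 0 0 -1;0.73 -0.275 0 0 0 -1;0.73 -0.275 0 0 0 -1;0.73 -0.275 0 0 0 -1;0.73 -0.275 0 0 0 -1;0.73 -0.275 0 0 0 -1;0.73 -0.275 0 0 0 -1;0.73 -0.275 0 0 0 -1;0.73 -0.275 0 0 0 -1;0.73 -0.275 0 0 0 -1;0.73 -0.275 0 0 0 -1;0.73 -0.275 0 0 0 -1;0.73 -0.275 0 0 0 -1' 0
cat > to.py <<'E'
import sys
from h import *
s=state();Rm=R.from_euler("xyz",s["ee_rot"],degrees=True)
print(s["time_s"],np.round(s["ee_pos"],1),np.round(s["ee_rot"],1),np.round(s["force"],1),s["gripper_width"],np.round(s["qpos"]))
def to(p,yaw=None):
    d=Rm.inv().apply(np.array(p)-s["ee_pos"])/500
    r=np.zeros(3) if yaw is None else (Rm.inv()*R.from_euler("xyz",[180,0,yaw],degrees=True)).as_rotvec()/(np.pi/2)
    print(*np.round(d,3),*np.round(r,3))
E
python3 - <<'E'
from to import *
to([481,-306,127])
E
```

```text
time_s: 1.82
ee_pos: [480.6, -305.9, 235.9]
ee_rot: [180.0, -0.0, 107.6]
force: [-0.3, 0.6, 1.4]
gripper_width: 45.7
1.8167 [ 480.6 -305.9  235.9] [180.   -0.  107.6] [-0.3  0.6  1.4] 45.690025205173136 [-34.  18.  90.   0.  72. -51.]
-0.0 0.001 0.218 0.0 0.0 0.0
```

```bash
python3 -m jog '0 0 0.05 0 0 0;0 0 0.1 0 0 0;0 0 0.15 0 0 0;0 0 0.18 0 0 0;0 0 0.2 0 0 0;0 0 0.218 0 0 0;0 0 0.218 0 0 0;0 0 0.218 0 0 0'
python3 - <<'E'
from to import *
for n in("side","top"): im=grab_frame(n); cv2.imwrite(f"pics/{n}1.png",cv2.resize(im[100:300,200:450,::-1] if n=="side" else im[150:350,300:512,::-1],None,fx=2.5,fy=2.5))
a=np.radians(72);P=np.array([554,-341.5])
for t in list(range(82,-1,-8))+[-3]:
    b=a+np.radians(t);print(t,end=" ");to([P[0]+80*np.cos(b),P[1]+80*np.sin(b),127])
E
```

```text
time_s: 2.48
ee_pos: [480.8, -306.2, 127.2]
ee_rot: [180.0, 0.0, 107.6]
force: [-0.6, 0.4, 0.4]
gripper_width: 45.6
2.4833 [ 480.8 -306.2  127.2] [180.    0.  107.6] [-0.6  0.4  0.4] 45.60601908622929 [-34.  23.  99.   0.  58. -51.]
82 -0.001 0.002 0.0 0.0 0.0 0.0
74 0.014 0.019 0.0 0.0 0.0 0.0
66 0.026 0.037 0.0 0.0 0.0 0.0
58 0.036 0.057 0.0 0.0 0.0 0.0
50 0.043 0.078 0.0 0.0 0.0 0.0
42 0.047 0.1 0.0 0.0 0.0 0.0
34 0.048 0.123 0.0 0.0 0.0 0.0
26 0.046 0.145 0.0 0.0 0.0 0.0
18 0.041 0.166 0.0 0.0 0.0 0.0
10 0.033 0.187 0.001 0.0 0.0 0.0
2 0.022 0.207 0.001 0.0 0.0 0.0
-3 0.013 0.218 0.001 0.0 0.0 0.0
```

View pics/side1.png

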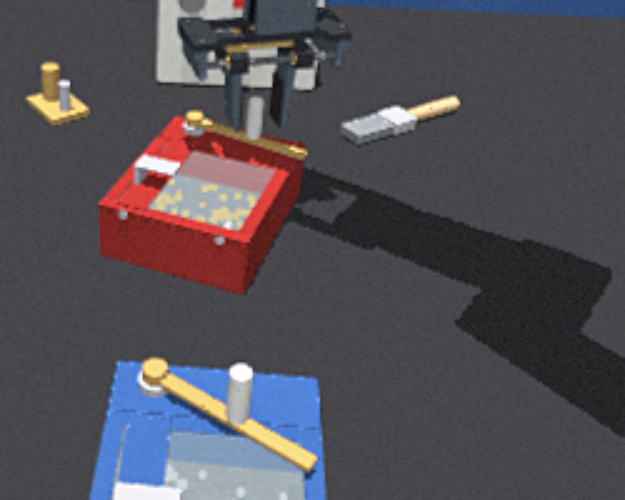

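The knob at (253,115) stands between the fingers. I narrow the jaws to about 28 mm and sweep the arc.

```bash
python3 -m jog '0 0 0 0 0 0;0 0 0 0 0 0;0 0 0 0 0 0;0 0 0 0 0 0;0.014 0.019 0 0 0 0;0.026 0.037 0 0 0 0;0.036 0.057 0 0 0 0;0.043 0.078 0 0 0 0;0.047 0.1 0 0 0 0;0.048 0.123 0 0 0 0;0.046 0.145 0 0 0 0;0.041 0.166 0 0 0 0;0.033 0.187 0 0 0 0;0.022 0.207 0 0 0 0;0.022 0.207 0 0 0 0;0.022 0.207 0 0 0 0' -0.4
python3 - <<'E'
from to import *
for n in("side","top"): im=grab_frame(n); cv2.imwrite(f"pics/{n}2.png",cv2.resize(im[100:300,200:450,::-1] if n=="side" else im[150:350,300:512,::-1],None,fx=2.5,fy=2.5))
a=np.radians(72);P=np.array([554,-341.5])
for t in (0,-3,-6,-9):
    b=a+np.radians(t);print(t,end=" ");to([P[0]+80*np.cos(b),P[1]+80*np.sin(b),127])
E
```

```text
time_s: 3.92
ee_pos: [577.6, -264.9, 127.9]
ee_rot: [179.9, 0.1, 107.6]
force: [-0.4, 0.1, -0.3]
gripper_width: 27.5
3.9167 [ 577.6 -264.9  127.9] [1.799e+02 1.000e-01 1.076e+02] [-0.4  0.1 -0.3] 27.515620533052193 [-26.  28.  90.  -0.  61. -43.]
0 -0.002 0.002 0.002 0.0 0.0 0.0
-3 -0.007 0.009 0.002 0.0 0.0 0.0
-6 -0.012 0.015 0.002 0.0 0.0 0.0
-9 -0.018 0.021 0.002 0.0 0.0 0.0
```

View pics/side2.png

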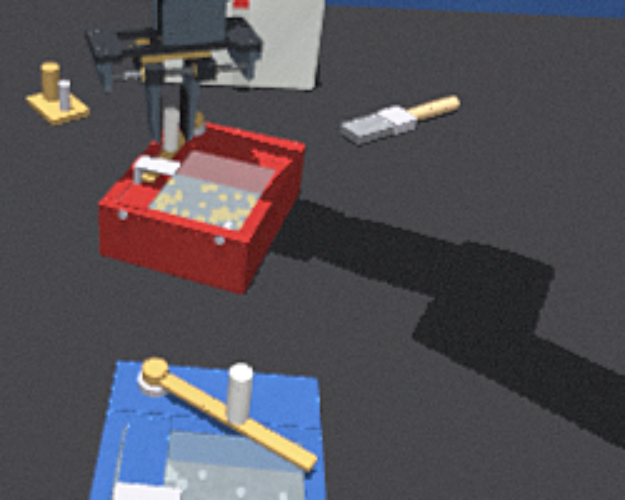

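The hook has swung under the catch: the bar tip shows at (150,177) and the knob at (172,128). I push gently the rest of the way while watching the force.

```bash
python3 -m jog '-0.004 0.006 0 0 0 0;-0.007 0.009 0 0 0 0;-0.009 0.012 0 0 0 0;-0.009 0.012 0 0 0 0;-0.009 0.012 0 0 0 0'; python3 -m jog '-0.002 0.004 0 0 0 0;-0.002 0.004 0 0 0 0;-0.004 0.008 0 0 0 0;-0.004 0.008 0 0 0 0'
```

```text
time_s: 4.43
ee_pos: [582.6, -267.2, 128.0]
ee_rot: [-180.0, 0.0, 107.6]
force: [-4.2, 0.2, 1.4]
gripper_width: 27.3
time_s: 4.77
ee_pos: [582.9, -267.3, 127.8]
ee_rot: [-179.5, -0.2, 107.6]
force: [-11.7, 1.1, 6.1]
gripper_width: 27.6
```

The force rose to 12 N with no further motion, so the hook is against its stop. I back off, open the jaws and lift.

```bash
python3 -m jog '0.003 -0.008 0 0 0 0;0.003 -0.008 0 0 0 0;0.003 -0.008 0 0 0 0;0.003 -0.008 0 0 0 0;0.003 -0.008 0 0 0 0;0.003 -0.008 0 0 0 0;0.003 -0.008 -0.05 0 0 0;0.003 -0.008 -0.1 0 0 0;0.003 -0.008 -0.16 0 0 0;0.003 -0.008 -0.22 0 0 0;0.003 -0.008 -0.22 0 0 0;-0.35 -0.1 -0.22 0 0 0;-0.35 -0.1 -0.22 0 0 0;-0.35 -0.1 -0.22 0 0 0;-0.35 -0.1 -0.22 0 0 0;-0.35 -0.1 -0.22 0 0 0;-0.35 -0.1 -0.22 0 0 0' 0
python3 - <<'E'
from to import *
F={}
for n in("side","top"): im=grab_frame(n); F[n]=im[100:300,200:450,::-1] if n=="side" else im[130:330,262:512,::-1]
cv2.imwrite("pics/3.png",cv2.resize(np.hstack([F["side"],F["top"]]),None,fx=1.6,fy=1.6))
for q in("red_knob","blue_knob"):
    L=[tip_of(q,n) for n in("side","top")]
    print(q,[[(np.round(x["location"],1),round(x["confidence"],2)) for x in r[:2]] for r in L])
    if all(L): X,e=tri(L[0][0]["location"],L[1][0]["location"]);print(X,e,"hook deg",np.degrees(np.arctan2(X[1]+341.5,X[0]-554))-72)
E
```

```text
time_s: 6.18
ee_pos: [588.6, -453.7, 235.4]
ee_rot: [-179.4, -0.2, 107.4]
force: [-0.2, 1.2, -0.4]
gripper_width: 45.5
6.1833 [ 588.6 -453.7  235.4] [-179.4   -0.2  107.4] [-0.2  1.2 -0.4] 45.50733855513658 [-38.  35.  63.  -0.  83. -56.]
red_knob [[(array([270.2, 149.2]), 0.58)], [(array([368.5, 216.5]), 0.77), (array([406.6, 226.6]), 0.7)]]
[ 573.12473851 -264.78469864  119.6537295 ] [np.float64(1.1247554736695682), np.float64(1.2187976432281606)] hook deg 4.001782059073321
blue_knob [[(array([293.1, 255.8]), 0.67)], []]
```

View pics/3.png

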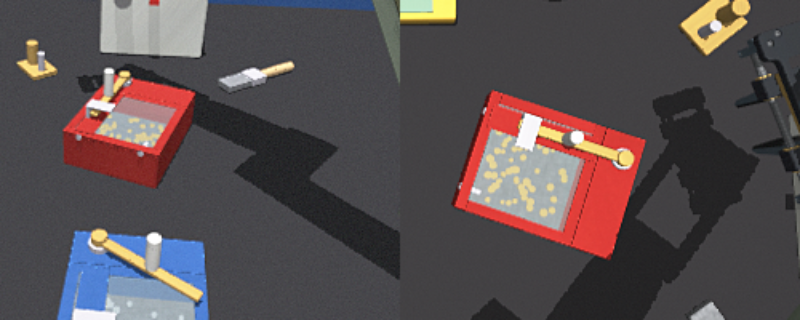

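The bar runs from (624,158) to (522,125) through the catch, parallel to the case edge. The blue hook looks unchanged and the arm is clear.

```bash
python3 -c "
from workcell import *
print(state()['qvel']);print(job_done())"
```

```text
[-0.04894967 -0.10977349 -0.15153838 -0.19321536  0.04690104 -0.05727229]
the job is handed in; nothing more can be done
None
```

I swung the red case's hook home under its catch, let go and handed the job in at about 6.5 s. There was no verdict. I straddled the knob with part-open jaws, swept it along its arc and pressed gently onto the stop. I then opened the jaws, lifted and moved the arm clear.

**Red hook:**
- On the final push the force rose to about 12 N with no further motion, so the hook was against its stop.
- In the last picture the bar runs through the catch, parallel to the case edge. The knob measured about 4° from home, within measuring error and inside the 10° limit.

**Blue hook:** I never went near it, and it looks unchanged. The network found its knob in the last side picture about 3 px from the start, within its noise. It missed the knob in the last top picture, so that position was not confirmed from two views.

**Heights:** The network's first height for the red knob's middle was 99 mm, against 111 mm in the text. Picking points by hand in the pictures gave the knob's top at 131 mm, against 136 mm, so I worked from the text's heights.

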